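# Dip the spatula and reach it through the splash guard over the pot

## Robot

A 6-joint arm with a two-finger parallel gripper is mounted at the origin on a cart in front of the work surface, level with it; the furniture and walls round the work are solid. World frame = base frame: x ahead of the robot, y to its left, z up, the work surface at z = 0. Lengths are in mm, angles in rad, forces in N, time in s.
With the tool pointing down it reaches from about 275 to 1000 mm from the base axis. Payload 8.4 kg.
Tool frame: the origin (TCP) lies midway between the tips of the shut fingers; the grasp point (between the pads) lies 19 mm behind it; z points along the fingers, y is the line along which they close (so a half turn about z gives the same grasp; the last joint's range is limited). The gripper opens to 85 mm and grips with 20 to 120 N. Pads are 22 mm wide; open, the fingers measure 114 mm over their backs; the gripper's body (76 mm by 85 mm) begins 54 mm behind the grasp point. The pads swing forward as they close: fully open they stand 13 mm farther back than shut.
Start: joints at [-1.143, 0.353, 1.633, -0, 1.155, -0.002], TCP at [260.429, -568.159, 231.281] pointing down, gripper open.
Joint ranges: [-2.63, 2.63], [-0.92, 2.1], [0.06, 2.66], [-1.3, 4.44], [0, 2.69], [-3.02, 3.02]. Speed limits (rad/s): [2.22, 2.22, 2.79, 3.14, 3.14, 3.14].

## Interface

Orientations are given as [roll, pitch, yaw] about the fixed x, y, z axes, in that order (R = Rz(yaw) Ry(pitch) Rx(roll)).
In Python, from rig import monitor, imaging, r gives the robot as it stands.
- The arm moves only by the tool drive_tool, never from a script. Its argument "plan" is a list of rows, each an object of numbers: "x", "y", "z": the shift along the tool's x, y, z in units of 50 mm (1.0 is 50 mm); "ax", "ay", "az": the turn, a rotation vector about the tool's x, y, z in units of 6 degrees (1.0 is 6 degrees); "hand": the finger opening in mm, from 0 to 85.4. In form: [{"x": .., "y": .., "z": .., "ax": .., "ay": .., "az": .., "hand": ..}, ...]. A call has 1 to 8 rows; each row is the pose to reach, as a shift and turn from the pose commanded when the call began, along the tool's axes at that moment; what a row does not reach only later rows make up. A row lasts 1/10 s, in which the tool goes at most 50 mm and 8.59 degrees, less where a joint would pass 70% of its speed; a pose out of reach is approached as far as the arm can. A call with a gripper value outside its range is refused whole. The fingers move at their own pace and stop on an object; "grip_force" is the grip in N (left out, the last holds). Time passes only in rows, so rows that repeat a pose let the fingers close. It gives the time, the measured TCP pose, the force, the opening and the grip force at its end, in the units of the state.
- monitor.sense(): the state, without advancing time (a new reading comes with each control period).
- imaging.grab_frame(name): name is "side" or "top" or "wrist"; returns the picture (480x640x3 uint8, red, green, blue); there is no depth.
- imaging.camera_info(name): a dict with "mtx" (3x3 intrinsics, pixels), "dist" ([k1, k2, p1, p2, k3] as OpenCV has them; the pictures are not rectified), "R" (3x3) and "t" (3): a world point X has camera coordinates R X + t. Camera axes: x right, y down, z forward; pixel columns grow to the right and rows downward; lengths in mm; the calibration is good to about 2 mm. A picture is of the moment at which its call begins: read the wrist's pose just before it. camera_info takes no time and is no camera call; for the wrist camera it gives the pose at the moment of the call.
- r.sign_off(): hands the job in; it is judged then, once.
The state is a dict: "clock": time; "qpos": joint angles; "qvel": joint speeds; "joint_efforts": joint torques, N m; "eef_pos": TCP position; "tcp_rot": TCP orientation; "contact_force": force on the tool from outside, world axes, zero at the start; "wrist_torque": the same for the moment, N m; "opening": opening from 0.0 (shut) to 1.0 (fully open); "grasp_force": force on a finger pad.
Only numpy, scipy, OpenCV 4.12 (cv2) and the standard library are available. Lean on these libraries where they do the work, as an engineer would, in place of code of your own. Each camera call takes 0.05 s, during which the arm holds its last target. There are 200 camera calls.

## Task

Take the long wooden spatula from its rest by the handle and dip the tip of its blade well down into the bowl, below the rim. Then feed the spatula blade first through the small opening in the upright splash guard, tilting it so that the blade rises over the tall pot behind, and finish while still holding it there: steady, the handle end low on the near side, the blade's tip above the middle of the pot, clear above its rim and touching neither pot nor guard. Leave the pot, the bowl, the garlic and the mandarin where they stand.

Things in the scene. Friction and masses are not known exactly. Their poses are not given: they have to be found in the camera images.
- spatula: Pale wooden spatula, 360 mm long, 55 g, lying level in its rest. Origin: grip point on the handle's axis, 42 mm above the worktop, 80 mm from the handle's free end; x to the blade, y across, z up. Handle 12 wide (y) x 16 thick (z), x -80 to 175; neck 26 wide to x 195; blade 42 wide, 7 thick, x 185 to 280. Centre of mass x 105. Lift straight up 20 mm to free it.
- spatula_tip (a point): Middle of the blade's front edge: 280 mm along x from the spatula's origin.
- spatula_butt (a point): The handle's end: 80 mm behind the spatula's origin (x = -80 mm).
- rest: Dark wooden spatula rest, fixed, base 125 x 60 mm and 10 mm thick, with two notched uprights 44 mm wide and 50 mm high at x = -42.5 and +42.5 mm; notch 16 mm wide, its floor 34 mm above the worktop. Origin: centre of the underside; the spatula lies along its x axis with the spatula's origin at x = -92 mm.
- bowl: Open round bowl, 140 mm across the rim, 62 mm high, walls curving in to a foot about half as wide. Origin: centre of the underside.
- bowl_rim (a point): Centre of the bowl's mouth, at rim height, 62 mm above its underside.
- guard: Splash guard, fixed: upright sheet-metal panel 220 mm wide, 280 mm high, 4 mm thick (8 mm at its rounded outer rim), on two 120 mm long, 12 mm high feet at y = -95 and +95 mm. Origin: centre of the underside. Its x axis is the panel's normal and points from the near side to the far side, where the pot stands; y along the panel, z up.
- guard_window (a point): Centre of the guard's only opening, 140 mm above the worktop. The opening is 80 mm wide (guard y) and 50 mm high (z 115 to 165 mm), with a 6 mm thick rounded edge; axes as the guard's.
- pot: Tall narrow steel pot, 102 mm across, 175 mm high, with two small loop handles; stands loose behind the guard with its axis 165 to 180 mm beyond the panel, at most 15 mm to either side of the opening's middle. Its rim is higher than the opening. Origin: centre of the underside.
- pot_rim (a point): Centre of the pot's mouth, at rim height, 175 mm above the worktop.
- garlic: Garlic bulb, 60 mm, a bystander. Origin: centre of the underside.
- mandarin: Mandarin, 58 mm across, 53 mm high, a bystander. Origin: centre of the underside.

How it is judged:
By the outcome, as a careful person would: the job done as asked, in the order asked, and still so for the second after the job is handed in, while the arm keeps its last pose, push and grip.
It also fails if it takes over 53 s, if anything falls off the work surface, if the arm or the gripper's body presses on something with over 40 N, if the wrist force passes 120 N, or if a joint passes its speed limit or range.

## Working session

There is one attempt and no reset: what is moved stays moved. The work goes in short steps, Python scripts to look and compute and a tool call to move; the robot and the scene stay as the last step left them, time stands still between calls to the robot, and variables do not carry over. Pictures are saved under pics/ and viewed, at most 10 in all, crops included, and the job is handed in when it is done.

Besides the shell and the picture viewer there is one more tool, called after "Emit:" as name(argument=value, ...) on one line, values as JSON. drive_tool: Moves the arm, as the interface text tells. Its arguments: {"type":"object","properties":{"plan":{"type":"array","items":{"type":"object","properties":{"x":{"type":"number"},"y":{"type":"number"},"z":{"type":"number"},"ax":{"type":"number"},"ay":{"type":"number"},"az":{"type":"number"},"hand":{"type":"number"}}}},"grip_force":{"type":"number"}},"required":["plan"]}

```bash
mkdir -p pics; python3 - <<'E'
from rig import monitor, imaging, r
import cv2,numpy as np
s=monitor.sense();print(s['clock'],s['eef_pos'],s['tcp_rot'],s['opening'])
for n in("top","side"):
    im=imaging.grab_frame(n);cv2.imwrite(f"pics/{n}0.png",im[:,:,::-1])
    c=imaging.camera_info(n);np.savez(f"{n}.npz",**{k:np.array(c[k]) for k in("mtx","dist","R","t")})
    print(n,c)
E
```

```text
0.0 [ 260.22007887 -567.71270122  230.56215427] [-3.14019815e+00 -1.28710724e-05  4.29746145e-01] 1.0035371684943022
top {'mtx': array([[586.12382461,   0.        , 310.66219307],
       [  0.        , 586.12382461, 236.40471896],
       [  0.        ,   0.        ,   1.        ]]), 'dist': array([-0.03312929,  0.        ,  0.        ,  0.        ,  0.        ]), 'R': array([[ 0.08330101, -0.99651742,  0.00373794],
       [-0.97554956, -0.08231265, -0.20378342],
       [ 0.20338141,  0.01332882, -0.97900886]]), 't': array([-134.86247681,  588.67295281, 1295.36384616])}
side {'mtx': array([[450.03466263,   0.        , 314.78097518],
       [  0.        , 450.03466263, 239.13542375],
       [  0.        ,   0.        ,   1.        ]]), 'dist': array([-0.09918146,  0.        ,  0.        ,  0.        ,  0.        ]), 'R': array([[-0.97837266, -0.20599201, -0.01882111],
       [-0.12082342,  0.64296132, -0.75630843],
       [ 0.16789474, -0.73767746, -0.65394444]]), 't': array([541.63658696, 256.27804133, 835.12856551])}
```

View pics/top0.png

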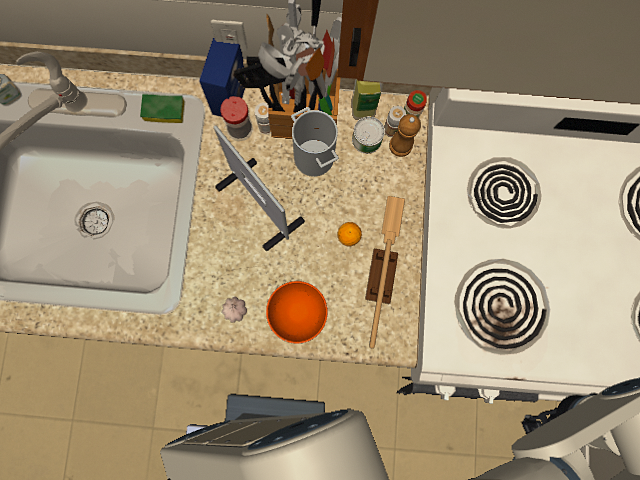

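View pics/side0.png

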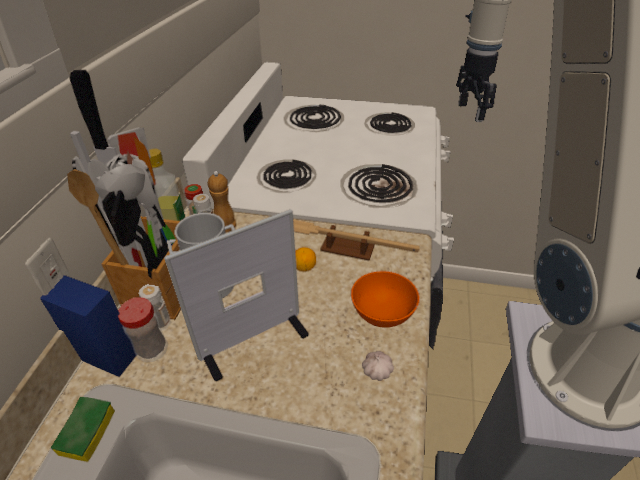

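The pictures show, in top, the spatula from (373,345) to (395,198), bowl at (297,312), pot mouth ~(315,133), and guard running (217,130)-(287,233). In side, the guard's window is at ~(242,291) and its feet at (212,367) and (298,327).

```bash
cat > h.py <<'E'
import numpy as np,cv2
def cam(n): return dict(np.load(f"{n}.npz"))
def ray(c,uv):
    p=cv2.undistortPoints(np.array(uv,float).reshape(-1,1,2),c["mtx"],c["dist"]).reshape(-1,2)
    d=np.c_[p,np.ones(len(p))]@c["R"]; return -c["R"].T@c["t"],d/np.linalg.norm(d,axis=1)[:,None]
def onz(c,uv,z):
    o,d=ray(c,uv); return o+d*((z-o[2])/d[:,2])[:,None]
def proj(c,X): return cv2.projectPoints(np.array(X,float).reshape(-1,1,3),cv2.Rodrigues(c["R"])[0],c["t"],c["mtx"],c["dist"])[0].reshape(-1,2)
E
python3 - <<'E'
from h import *
np.set_printoptions(suppress=True,precision=1)
T=cam("top");S=cam("side")
t=cv2.imread("pics/top0.png");s=cv2.imread("pics/side0.png")
hsv=cv2.cvtColor(t,cv2.COLOR_BGR2HSV)
def big(m,roi):
    z=np.zeros_like(m);x0,y0,x1,y1=roi;z[y0:y1,x0:x1]=m[y0:y1,x0:x1]
    cs=cv2.findContours(z,0,cv2.CHAIN_APPROX_NONE)[0];return max(cs,key=cv2.contourArea).reshape(-1,2)
# bowl rim
c=big(cv2.inRange(hsv,(3,180,80),(14,255,255)),(255,270,340,355))
e=cv2.fitEllipse(onz(T,c,62)[:,:2].astype(np.float32));print("bowl",e)
c=big(cv2.inRange(hsv,(8,180,120),(20,255,255)),(330,215,370,250));print("mandarin",cv2.minEnclosingCircle(onz(T,c,26)[:,:2].astype(np.float32)))
# spatula
print("hsv spat",hsv[215,394],hsv[320,378],hsv[280,385],hsv[275,374], "counter",hsv[250,320])
print("panel top cam",hsv[180,252],"side panel",cv2.cvtColor(s,cv2.COLOR_BGR2HSV)[[260,300,330],[200,290,210]],"through win",cv2.cvtColor(s,cv2.COLOR_BGR2HSV)[292,242])
a=cv2.resize(t[100:360,200:420],None,fx=2.3,fy=2.3,interpolation=cv2.INTER_CUBIC)
b=cv2.resize(s[200:390,160:320],None,fx=3.1,fy=3.1,interpolation=cv2.INTER_CUBIC)
cv2.imwrite("pics/ta.png",a);cv2.imwrite("pics/sb.png",b)
E
```

```text
bowl ((422.94989013671875, -67.48190307617188), (135.46835327148438, 137.13905334472656), 92.70697021484375)
mandarin ((619.9530029296875, -174.9338836669922), 28.961034774780273)
hsv spat [ 15 140 195] [ 15 158 136] [ 15 156  98] [ 13 177  92] counter [ 20  93 190]
panel top cam [  6  13 100] side panel [[175  14 108]
 [171  16 112]
 [176  17 106]] through win [ 17  79 158]
```

View pics/ta.png

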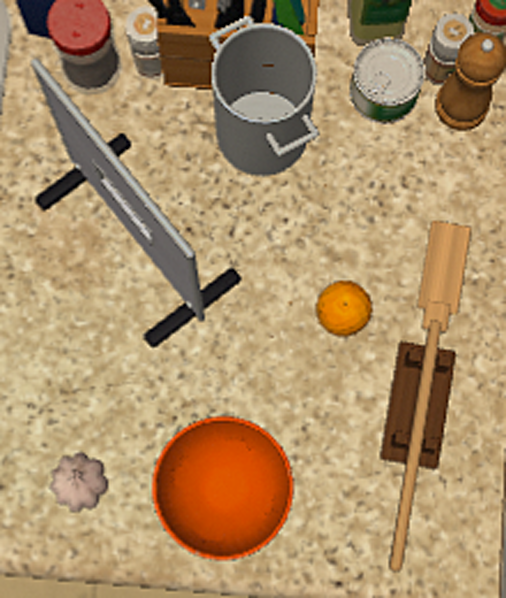

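View pics/sb.png

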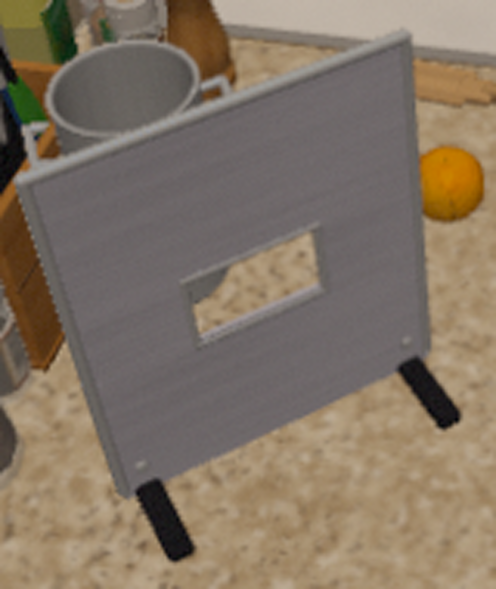

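Top crop: spatula butt (397,568), blade edge (431,222)-(470,227), feet (40,203)-(128,140) and (150,340)-(238,275), pot mouth centre ~(264,76). Side crop: window corners (182,282),(318,225),(325,291),(202,347), guard top corners (19,180),(408,33).

```bash
python3 - <<'E'
from h import *
np.set_printoptions(suppress=True,precision=1)
T=cam("top");S=cam("side")
ta=lambda *p:np.array(p,float)/2.3+[200,100]
sb=lambda *p:np.array(p,float)/3.1+[160,200]
B=onz(T,ta([397,566]),42)[0];Tp=onz(T,ta([431,222],[470,227]),45)
tip=Tp.mean(0);print("butt",B,"tip",tip,"len",np.linalg.norm(tip-B),"bladew",np.linalg.norm(Tp[0]-Tp[1]))
ax=(tip-B)[:2];print("spat yaw",np.degrees(np.arctan2(ax[1],ax[0])))
# rest top corners of base z=10
f=onz(T,ta([40,203],[128,140],[150,340],[238,275]),12);print("feet",f)
d1=f[1]-f[0];d2=f[3]-f[2];print(np.degrees(np.arctan2(d1[1],d1[0])),np.degrees(np.arctan2(d2[1],d2[0])),np.linalg.norm(d1),np.linalg.norm(d2))
print("mid of feet",f.mean(0))
tc=onz(S,sb([19,180],[408,33]),280);tt=onz(T,ta([36,60],[197,255]),280)
for q in(tc,tt):
    d=q[0]-q[1];print("top edge",q[:,:2],np.linalg.norm(d),"normal",np.degrees(np.arctan2(d[1],d[0]))-90,"mid",q.mean(0))
w=np.vstack([onz(S,sb([182,282],[318,225]),165),onz(S,sb([325,291],[202,347]),115)]);print("win",w,w.mean(0))
d=w[0]-w[1];print(np.linalg.norm(d),np.degrees(np.arctan2(d[1],d[0]))-90)
# pot rim
th=ta([214,76],[315,76],[264,24],[230,42],[300,42]);P=onz(T,th,175);
(x,y),r=cv2.minEnclosingCircle(P[:,:2].astype(np.float32));print("pot top",x,y,r)
P=onz(S,sb([47,100],[202,78],[120,43],[125,137],[70,60],[165,45]),175);print(P)
(x,y),r=cv2.minEnclosingCircle(P[:,:2].astype(np.float32));print("pot side",x,y,r)
E
```

```text
butt [ 360.9 -245.7   42. ] tip [ 712.1 -278.9   45. ] len 352.7555375553499 bladew 40.5812541120133
spat yaw -5.4098105952463955
feet [[708.6 152.5  12. ]
 [786.3  66.6  12. ]
 [571.1  21.4  12. ]
 [648.  -63.7  12. ]]
-47.869083191790374 -47.9409431992786 115.84127331099084 114.66751488536326
mid of feet [678.5  44.2  12. ]
top edge [[759.3 119.2]
 [596.2 -33.7]] 223.53856398731793 normal -46.82638306809612 mid [677.8  42.7 280. ]
top edge [[762.4 121.4]
 [598.9 -35.3]] 226.47006806679371 normal -46.20505615738079 mid [680.7  43.1 280. ]
win [[709.5  71.8 165. ]
 [645.9  12.6 165. ]
 [644.3  19.7 115. ]
 [703.5  76.9 115. ]] [675.8  45.2 140. ]
86.8284097698044 -47.01476562333741
pot top 811.0137329101562 -76.45196533203125 48.50159454345703
[[ 851.1  -54.5  175. ]
 [ 757.8  -94.8  175. ]
 [ 827.5 -120.7  175. ]
 [ 785.3  -29.8  175. ]
 [ 854.   -96.8  175. ]
 [ 795.7 -124.1  175. ]]
pot side 806.2877197265625 -77.00021362304688 51.6653938293457
```

```bash
cat >> h.py <<'E'
from scipy.spatial.transform import Rotation as Ro, Slerp
def tool(g,yaw,pit):
    "spatula grip point, yaw, blade-up pitch (deg) -> TCP, R"
    Rs=Ro.from_euler("ZY",[yaw,-pit],degrees=True); M=Rs.as_matrix()
    Rt=np.c_[-M[:,0],M[:,1],-M[:,2]]
    return np.array(g,float)+19*Rt[:,2],Ro.from_matrix(Rt)
def rows(g,yaw,pit,n=8,frm=None):
    from rig import monitor
    s=monitor.sense();p0=np.array(s["eef_pos"]);R0=Ro.from_euler("xyz",s["tcp_rot"])
    print("t",s["clock"],"tcp",np.round(p0,1),"rpy",np.degrees(s["tcp_rot"]).round(1),"F",np.round(s["contact_force"],1),"q",np.round(s["qpos"],2),"open",round(s["opening"]*85.4,1),"gf",s["grasp_force"])
    p,R=tool(g,yaw,pit)
    rv=(R0.inv()*R).as_rotvec(degrees=True)/6;d=R0.inv().apply(p-p0)/50
    for k in range(1,n+1):
        f=k/n; print("{"+",".join(f'"{a}":{v:.2f}' for a,v in zip(("x","y","z","ax","ay","az"),np.r_[d,rv]*f))+"}")
def now():
    from rig import monitor
    s=monitor.sense();M=Ro.from_euler("xyz",s["tcp_rot"]).as_matrix()
    g=np.array(s["eef_pos"])-19*M[:,2];x=-M[:,0]
    print("grip",g.round(1),"yaw",np.degrees(np.arctan2(x[1],x[0])).round(1),"pitch",np.degrees(np.arcsin(x[2])).round(1),"tip",(g+280*x).round(1),"butt",(g-80*x).round(1))
    return g,x
E
python3 - <<'E'
from h import *
print(onz(cam("top"),[234,310],25))
rows([437,-253,160],-5.4,0,1)
E
```

```text
[[416.82327036  77.86779201  25.        ]]
t 0.1 tcp [ 260.3 -567.8  230.6] rpy [-179.9   -0.    24.6] F [-0.   0.5 -0.4] q [-1.14  0.35  1.63  0.    1.16 -0.  ] open 85.2 gf 0.0
{"x":5.84,"y":-4.25,"z":1.80,"ax":-0.00,"ay":-0.02,"az":-25.00}
```

Emit:
drive_tool(plan=[{"x":5.84,"y":-4.25,"z":1.8,"az":-25,"hand":60},{"x":5.84,"y":-4.25,"z":1.8,"az":-25,"hand":60},{"x":5.84,"y":-4.25,"z":1.8,"az":-25,"hand":60},{"x":5.84,"y":-4.25,"z":1.8,"az":-25,"hand":60},{"x":5.84,"y":-4.25,"z":1.8,"az":-25,"hand":60},{"x":5.84,"y":-4.25,"z":1.8,"az":-25,"hand":60},{"x":5.84,"y":-4.25,"z":1.8,"az":-25,"hand":60},{"x":5.84,"y":-4.25,"z":1.8,"az":-25,"hand":60}])

```text
invalid input
```

```bash
python3 -c "
from h import *
rows([437,-253,160],-5.4,0,1)"
```

```text
t 0.1 tcp [ 260.3 -567.8  230.6] rpy [-179.9   -0.    24.6] F [-0.   0.5 -0.4] q [-1.14  0.35  1.63  0.    1.16 -0.  ] open 85.2 gf 0.0
{"x":5.84,"y":-4.25,"z":1.80,"ax":-0.00,"ay":-0.02,"az":-25.00}
```

Emit:
drive_tool(plan=[{"x":5.84,"y":-4.25,"z":1.8,"ax":0,"ay":0,"az":-25,"hand":60},{"x":5.84,"y":-4.25,"z":1.8,"ax":0,"ay":0,"az":-25,"hand":60},{"x":5.84,"y":-4.25,"z":1.8,"ax":0,"ay":0,"az":-25,"hand":60},{"x":5.84,"y":-4.25,"z":1.8,"ax":0,"ay":0,"az":-25,"hand":60},{"x":5.84,"y":-4.25,"z":1.8,"ax":0,"ay":0,"az":-25,"hand":60},{"x":5.84,"y":-4.25,"z":1.8,"ax":0,"ay":0,"az":-25,"hand":60},{"x":5.84,"y":-4.25,"z":1.8,"ax":0,"ay":0,"az":-25,"hand":60},{"x":5.84,"y":-4.25,"z":1.8,"ax":0,"ay":0,"az":-25,"hand":60}], grip_force=60)

```text
clock: 0.9
eef_pos: [437.8, -249.8, 140.1]
tcp_rot: [-3.14, -0.002, 1.638]
contact_force: [-0.6, -0.2, 0.9]
opening: 0.701
grasp_force: 0.0
```

```bash
python3 -c "
from h import *
rows([437,-253,160],-5.4,0,1)"
```

```text
t 0.9 tcp [ 437.8 -249.8  140.1] rpy [-1.799e+02 -1.000e-01  9.380e+01] F [-0.6 -0.2  0.9] q [-0.52  0.28  1.97  0.    0.89 -0.59] open 59.9 gf 0.0
{"x":-0.06,"y":-0.02,"z":-0.02,"ax":0.00,"ay":-0.02,"az":-13.46}
```

Emit:
drive_tool(plan=[{"x":-0.06,"y":-0.02,"z":0,"ax":0,"ay":0,"az":-13.45,"hand":60},{"x":-0.06,"y":-0.02,"z":0,"ax":0,"ay":0,"az":-13.45,"hand":60},{"x":-0.06,"y":-0.02,"z":0,"ax":0,"ay":0,"az":-13.45,"hand":60},{"x":-0.06,"y":-0.02,"z":0,"ax":0,"ay":0,"az":-13.45,"hand":60},{"x":-0.06,"y":-0.02,"z":0,"ax":0,"ay":0,"az":-13.45,"hand":60},{"x":-0.06,"y":-0.02,"z":0,"ax":0,"ay":0,"az":-13.45,"hand":60},{"x":-0.06,"y":-0.02,"z":0,"ax":0,"ay":0,"az":-13.45,"hand":60},{"x":-0.06,"y":-0.02,"z":0,"ax":0,"ay":0,"az":-13.45,"hand":60}])

```text
clock: 1.7
eef_pos: [436.3, -256.2, 141.0]
tcp_rot: [3.141, -0.001, 2.836]
contact_force: [-0.2, -0.2, -0.2]
opening: 0.701
grasp_force: 0.0
```

Emit:
drive_tool(plan=[{"x":0,"y":0,"z":0,"ax":0,"ay":0,"az":-2,"hand":60},{"x":0,"y":0,"z":0,"ax":0,"ay":0,"az":-2,"hand":60},{"x":0,"y":0,"z":0,"ax":0,"ay":0,"az":-2,"hand":60}])

```text
clock: 2.0
eef_pos: [436.3, -256.3, 141.1]
tcp_rot: [3.141, -0.0, 3.04]
contact_force: [0.7, -0.6, 0.7]
opening: 0.703
grasp_force: 0.0
```

```bash
python3 - <<'E'
from h import *
from rig import imaging
rows([437,-253,42],-5.4,0,1)
c=imaging.camera_info("wrist");im=imaging.grab_frame("wrist")
np.savez("wrist.npz",**{k:np.array(c[k]) for k in("mtx","dist","R","t")})
cv2.imwrite("pics/w0.png",im[:,:,::-1])
E
```

```text
t 2.0 tcp [ 436.3 -256.3  141.1] rpy [180.   -0.  174.2] F [ 0.7 -0.6  0.7] q [-0.53  0.28  1.97  0.    0.89 -2.  ] open 60.1 gf 0.0
{"x":-0.01,"y":0.07,"z":2.36,"ax":0.00,"ay":-0.00,"az":-0.07}
```

View pics/w0.png

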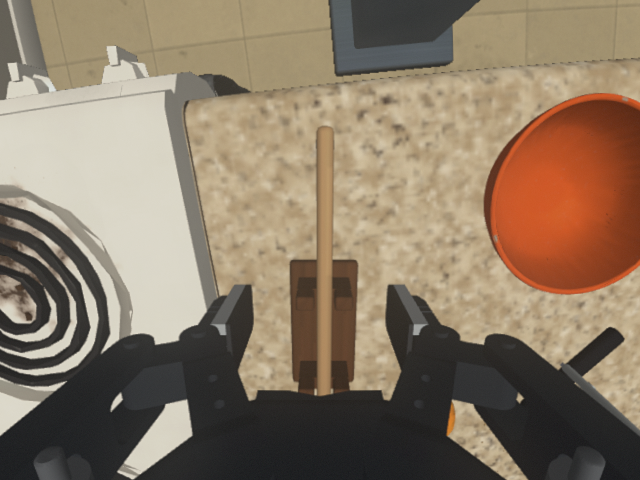

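The wrist view shows the handle end at (325,127), the handle centred at (324,360) between the open fingers, the rest base from (324,261) to (324,380).

```bash
python3 - <<'E'
from h import *
W=cam("wrist")
P=onz(W,[[325,127],[324.5,200],[324,250],[324,300],[324,350]],46);print(P.round(1))
d=P[0]-P[-1];print(np.degrees(np.arctan2(-d[1],-d[0])))
print(onz(W,[[291,261],[357,261],[354,382],[292,382]],10).round(1))
E
```

```text
[[ 356.4 -243.9   46. ]
 [ 405.7 -249.1   46. ]
 [ 442.7 -253.    46. ]
 [ 483.2 -256.9   46. ]
 [ 527.7 -261.2   46. ]]
-5.771205408296718
[[ 461.3 -282.8   10. ]
 [ 467.  -226.3   10. ]
 [ 590.9 -237.6   10. ]
 [ 584.8 -297.4   10. ]]
```

Emit:
drive_tool(plan=[{"x":0,"y":0.08,"z":0.5,"ax":0,"ay":0,"az":-0.02,"hand":60},{"x":0,"y":0.08,"z":1.2,"ax":0,"ay":0,"az":-0.02,"hand":60},{"x":0,"y":0.08,"z":1.8,"ax":0,"ay":0,"az":-0.02,"hand":60},{"x":0,"y":0.08,"z":2.2,"ax":0,"ay":0,"az":-0.02,"hand":60},{"x":0,"y":0.08,"z":2.36,"ax":0,"ay":0,"az":-0.02,"hand":60},{"x":0,"y":0.08,"z":2.36,"ax":0,"ay":0,"az":-0.02,"hand":60}])

```text
clock: 2.65
eef_pos: [436.3, -252.1, 22.5]
tcp_rot: [3.141, -0.002, 3.04]
contact_force: [0.3, 0.5, 0.3]
opening: 0.701
grasp_force: 0.0
```

Emit:
drive_tool(plan=[{"x":0,"y":0,"z":0,"ax":0,"ay":0,"az":0,"hand":0},{"x":0,"y":0,"z":0,"ax":0,"ay":0,"az":0,"hand":0},{"x":0,"y":0,"z":0,"ax":0,"ay":0,"az":0,"hand":0},{"x":0,"y":0,"z":0,"ax":0,"ay":0,"az":0,"hand":0},{"x":0,"y":0,"z":0,"ax":0,"ay":0,"az":0,"hand":0},{"x":0,"y":0,"z":0,"ax":0,"ay":0,"az":0,"hand":0},{"x":0,"y":0,"z":0,"ax":0,"ay":0,"az":0,"hand":0},{"x":0,"y":0,"z":0,"ax":0,"ay":0,"az":0,"hand":0}], grip_force=80)

```text
clock: 3.45
eef_pos: [437.4, -252.7, 24.0]
tcp_rot: [-3.141, 0.001, 3.041]
contact_force: [-0.5, 0.4, 6.6]
opening: 0.121
grasp_force: 79.9
```

```bash
python3 - <<'E'
from h import *
rows([437,-253,42],-5.7,0,1);now()
E
```

```text
t 3.45 tcp [ 437.4 -252.7   24. ] rpy [-1.800e+02  1.000e-01  1.743e+02] F [-0.5  0.4  6.6] q [-0.53  0.47  2.03 -0.    0.63 -2.  ] open 10.3 gf 79.9274218082428
{"x":0.01,"y":-0.01,"z":0.02,"ax":-0.01,"ay":0.01,"az":-0.01}
grip [ 437.4 -252.7   43. ] yaw -5.7 pitch 0.1 tip [ 716.  -280.8   43.3] butt [ 357.8 -244.7   42.9]
```

Emit:
drive_tool(plan=[{"x":0,"y":0,"z":-0.15,"ax":0,"ay":0,"az":0,"hand":0},{"x":0,"y":0,"z":-0.4,"ax":0,"ay":0,"az":0,"hand":0},{"x":0,"y":0,"z":-0.8,"ax":0,"ay":0,"az":0,"hand":0},{"x":0,"y":0,"z":-1.3,"ax":0,"ay":0,"az":0,"hand":0},{"x":0,"y":0,"z":-1.8,"ax":0,"ay":0,"az":0,"hand":0},{"x":0,"y":0,"z":-2.3,"ax":0,"ay":0,"az":0,"hand":0},{"x":0,"y":0,"z":-2.8,"ax":0,"ay":0,"az":0,"hand":0},{"x":0,"y":0,"z":-3,"ax":0,"ay":0,"az":0,"hand":0}])

```text
clock: 4.25
eef_pos: [437.8, -252.9, 176.3]
tcp_rot: [-3.14, 0.003, 3.041]
contact_force: [-0.1, 0.4, -0.8]
opening: 0.121
grasp_force: 79.1
```

```bash
python3 - <<'E'
from h import *
from rig import imaging
now()
for n in("top","side"): cv2.imwrite(f"pics/{n}1.png",imaging.grab_frame(n)[:,:,::-1])
a=cv2.imread("pics/top1.png")[150:400,300:450];b=cv2.imread("pics/side1.png")[120:280,200:520]
cv2.imwrite("pics/c1.png",np.hstack([cv2.resize(a,(300,500)),cv2.copyMakeBorder(cv2.resize(b,(480,240)),0,260,0,0,0)]))
rows([396,-69,250],-37,-15,8)
E
```

```text
grip [ 437.8 -252.9  195.3] yaw -5.7 pitch 0.2 tip [ 716.4 -280.9  196.3] butt [ 358.2 -244.9  195. ]
t 4.35 tcp [ 437.7 -252.8  175. ] rpy [-179.9    0.2  174.3] F [ 0.5 -0.5 -0.4] q [-0.53  0.23  1.94  0.    0.96 -2.  ] open 10.5 gf 79.09899115562439
{"x":0.16,"y":0.45,"z":-0.14,"ax":-0.09,"ay":0.31,"az":0.65}
{"x":0.32,"y":0.91,"z":-0.29,"ax":-0.17,"ay":0.62,"az":1.29}
{"x":0.48,"y":1.36,"z":-0.43,"ax":-0.26,"ay":0.93,"az":1.94}
{"x":0.64,"y":1.81,"z":-0.57,"ax":-0.34,"ay":1.23,"az":2.59}
{"x":0.80,"y":2.26,"z":-0.71,"ax":-0.43,"ay":1.54,"az":3.24}
{"x":0.96,"y":2.72,"z":-0.86,"ax":-0.51,"ay":1.85,"az":3.88}
{"x":1.12,"y":3.17,"z":-1.00,"ax":-0.60,"ay":2.16,"az":4.53}
{"x":1.28,"y":3.62,"z":-1.14,"ax":-0.69,"ay":2.47,"az":5.18}
```

View pics/c1.png

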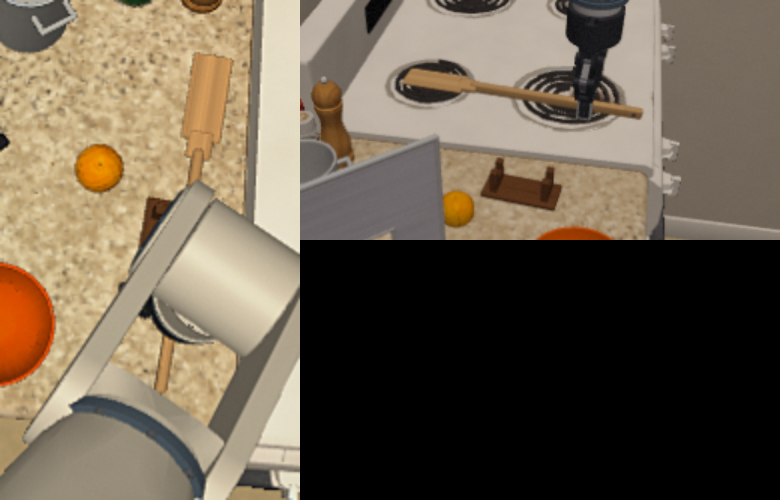

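It shows the spatula held level, clear of the rest: butt at crop (642,113), tip at (405,79) in the side half.

Emit:
drive_tool(plan=[{"x":0.1,"y":0.25,"z":-0.1,"ax":-0.05,"ay":0.15,"az":0.35,"hand":0},{"x":0.25,"y":0.7,"z":-0.2,"ax":-0.15,"ay":0.5,"az":1,"hand":0},{"x":0.45,"y":1.3,"z":-0.4,"ax":-0.25,"ay":0.9,"az":1.85,"hand":0},{"x":0.65,"y":1.9,"z":-0.6,"ax":-0.36,"ay":1.3,"az":2.7,"hand":0},{"x":0.85,"y":2.5,"z":-0.8,"ax":-0.47,"ay":1.7,"az":3.5,"hand":0},{"x":1.05,"y":3,"z":-0.95,"ax":-0.57,"ay":2.05,"az":4.3,"hand":0},{"x":1.2,"y":3.4,"z":-1.05,"ax":-0.64,"ay":2.3,"az":4.85,"hand":0},{"x":1.28,"y":3.62,"z":-1.14,"ax":-0.69,"ay":2.47,"az":5.18,"hand":0}])

```text
clock: 5.15
eef_pos: [390.2, -64.4, 229.3]
tcp_rot: [-3.14, -0.269, 2.494]
contact_force: [0.6, -0.1, 0.0]
opening: 0.125
grasp_force: 79.0
```

```bash
python3 - <<'E'
from h import *
print(proj(cam("side"),[[716.4,-280.9,196.3],[358.2,-244.9,195]]).round(1),"seen (270,172.7),(428,195.3)")
now()
# pre-dip: tip 110 above table at bowl centre
import numpy as np
def dip(yaw,a,z,c=(422.5,-67.5)):
    y=np.radians(yaw);a_=np.radians(a);return [c[0]-280*np.cos(a_)*np.cos(y),c[1]-280*np.cos(a_)*np.sin(y),z+280*np.sin(a_)]
g=dip(-70,42,120);print(g,dip(-70,42,25));rows(g,-70,-42,8)
E
```

```text
[[269.2 170. ]
 [426.9 195.8]] seen (270,172.7),(428,195.3)
grip [394.2 -67.4 247.6] yaw -37.1 pitch -15.4 tip [ 609.5 -230.3  173.3] butt [332.7 -20.9 268.9]
[np.float64(351.3322600779779), np.float64(128.03175842937492), np.float64(307.3565697804803)] [np.float64(351.3322600779779), np.float64(128.03175842937492), np.float64(212.3565697804803)]
t 5.15 tcp [390.2 -64.4 229.3] rpy [-179.9  -15.4  142.9] F [ 0.6 -0.1  0. ] q [-0.25  0.14  1.95  0.1   1.3  -1.22] open 10.7 gf 78.97868514060974
{"x":0.42,"y":0.34,"z":-0.05,"ax":-0.33,"ay":0.54,"az":0.61}
{"x":0.85,"y":0.68,"z":-0.10,"ax":-0.67,"ay":1.08,"az":1.21}
{"x":1.27,"y":1.03,"z":-0.15,"ax":-1.00,"ay":1.62,"az":1.82}
{"x":1.69,"y":1.37,"z":-0.20,"ax":-1.33,"ay":2.16,"az":2.42}
{"x":2.11,"y":1.71,"z":-0.25,"ax":-1.67,"ay":2.70,"az":3.03}
{"x":2.54,"y":2.05,"z":-0.30,"ax":-2.00,"ay":3.24,"az":3.64}
{"x":2.96,"y":2.40,"z":-0.35,"ax":-2.33,"ay":3.77,"az":4.24}
{"x":3.38,"y":2.74,"z":-0.40,"ax":-2.67,"ay":4.31,"az":4.85}
```

Emit:
drive_tool(plan=[{"x":0.25,"y":0.2,"z":-0.03,"ax":-0.2,"ay":0.3,"az":0.35,"hand":0},{"x":0.7,"y":0.55,"z":-0.08,"ax":-0.55,"ay":0.9,"az":1,"hand":0},{"x":1.2,"y":0.97,"z":-0.15,"ax":-0.95,"ay":1.55,"az":1.75,"hand":0},{"x":1.75,"y":1.42,"z":-0.2,"ax":-1.38,"ay":2.25,"az":2.5,"hand":0},{"x":2.3,"y":1.87,"z":-0.27,"ax":-1.8,"ay":2.95,"az":3.3,"hand":0},{"x":2.8,"y":2.27,"z":-0.33,"ax":-2.2,"ay":3.57,"az":4,"hand":0},{"x":3.2,"y":2.6,"z":-0.38,"ax":-2.52,"ay":4.1,"az":4.6,"hand":0},{"x":3.38,"y":2.74,"z":-0.4,"ax":-2.67,"ay":4.31,"az":4.85,"hand":0}])

```text
clock: 5.95
eef_pos: [346.6, 139.7, 293.0]
tcp_rot: [-3.141, -0.734, 1.918]
contact_force: [1.1, -1.5, -0.6]
opening: 0.123
grasp_force: 79.0
```

```bash
python3 - <<'E'
from h import *
now()
rows([351.3,128,212.4],-70,-42,8)
E
```

```text
grip [350.9 127.8 307.1] yaw -70.1 pitch -42.0 tip [421.7 -67.8 119.6] butt [330.7 183.6 360.7]
t 5.95 tcp [346.6 139.7 293. ] rpy [-180.   -42.   109.9] F [ 1.1 -1.5 -0.6] q [-0.18  0.08  2.05  0.62  1.46 -0.74] open 10.5 gf 78.97863864898682
{"x":-0.16,"y":0.00,"z":0.18,"ax":0.00,"ay":-0.00,"az":-0.00}
{"x":-0.32,"y":0.00,"z":0.35,"ax":0.00,"ay":-0.00,"az":-0.00}
{"x":-0.48,"y":0.00,"z":0.53,"ax":0.00,"ay":-0.00,"az":-0.01}
{"x":-0.63,"y":0.00,"z":0.70,"ax":0.00,"ay":-0.00,"az":-0.01}
{"x":-0.79,"y":0.01,"z":0.88,"ax":0.01,"ay":-0.00,"az":-0.01}
{"x":-0.95,"y":0.01,"z":1.06,"ax":0.01,"ay":-0.01,"az":-0.01}
{"x":-1.11,"y":0.01,"z":1.23,"ax":0.01,"ay":-0.01,"az":-0.01}
{"x":-1.27,"y":0.01,"z":1.41,"ax":0.01,"ay":-0.01,"az":-0.01}
```

Emit:
drive_tool(plan=[{"x":-0.16,"y":0,"z":0.18,"ax":0,"ay":0,"az":0,"hand":0},{"x":-0.37,"y":0,"z":0.41,"ax":0,"ay":0,"az":0,"hand":0},{"x":-0.58,"y":0,"z":0.64,"ax":0,"ay":0,"az":0,"hand":0},{"x":-0.79,"y":0,"z":0.88,"ax":0,"ay":0,"az":0,"hand":0},{"x":-1,"y":0,"z":1.11,"ax":0,"ay":0,"az":0,"hand":0},{"x":-1.16,"y":0,"z":1.29,"ax":0,"ay":0,"az":0,"hand":0},{"x":-1.25,"y":0,"z":1.39,"ax":0,"ay":0,"az":0,"hand":0},{"x":-1.25,"y":0,"z":1.39,"ax":0,"ay":0,"az":0,"hand":0}])

```text
clock: 6.75
eef_pos: [347.6, 138.3, 199.4]
tcp_rot: [3.14, -0.731, 1.922]
contact_force: [0.5, 0.5, -0.8]
opening: 0.126
grasp_force: 79.1
```

```bash
python3 - <<'E'
from h import *
from rig import imaging
g,x=now()
for n in("top","side"): cv2.imwrite(f"pics/{n}2.png",imaging.grab_frame(n)[:,:,::-1])
a=cv2.imread("pics/top2.png")[200:360,210:370];b=cv2.imread("pics/side2.png")[180:420,300:540]
cv2.imwrite("pics/c2.png",np.hstack([cv2.resize(a,(390,390)),cv2.resize(b,(390,390))]))
print(proj(cam("top"),g+280*x),proj(cam("side"),g+280*x))
rows([351.3,128,310],-70,-42,8)
E
```

```text
grip [351.9 126.4 213.5] yaw -69.9 pitch -41.9 tip [423.7 -69.3  26.6] butt [331.4 182.3 266.9]
[[297.50177564 312.33853765]] [[381.91300176 306.07189508]]
t 6.85 tcp [348.3 138.4 200.4] rpy [179.8 -41.8 110.2] F [-0.4  0.  -0.5] q [-0.18  0.22  2.14  0.65  1.27 -0.89] open 10.7 gf 79.05808210372925
{"x":0.16,"y":-0.00,"z":-0.17,"ax":0.00,"ay":0.00,"az":0.00}
{"x":0.33,"y":-0.00,"z":-0.35,"ax":0.00,"ay":0.01,"az":0.01}
{"x":0.49,"y":-0.00,"z":-0.52,"ax":0.01,"ay":0.01,"az":0.01}
{"x":0.65,"y":-0.00,"z":-0.70,"ax":0.01,"ay":0.01,"az":0.01}
{"x":0.81,"y":-0.00,"z":-0.87,"ax":0.01,"ay":0.02,"az":0.02}
{"x":0.98,"y":-0.01,"z":-1.05,"ax":0.01,"ay":0.02,"az":0.02}
{"x":1.14,"y":-0.01,"z":-1.22,"ax":0.01,"ay":0.02,"az":0.02}
{"x":1.30,"y":-0.01,"z":-1.40,"ax":0.01,"ay":0.03,"az":0.03}
```

View pics/c2.png

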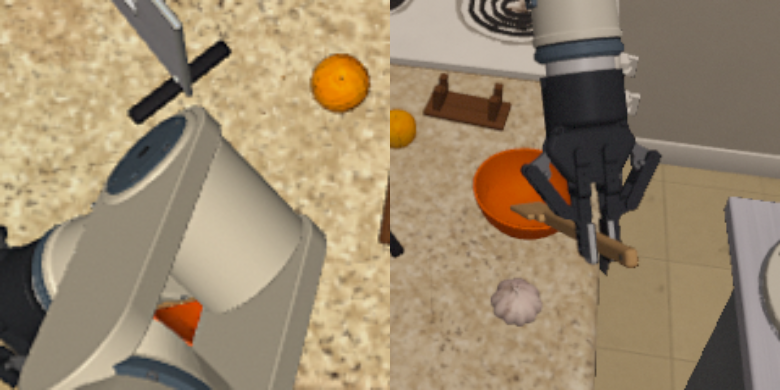

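It shows the blade tip inside the bowl (side ≈(375,308), predicted (382,306)) without contact force. Now lift out.

Emit:
drive_tool(plan=[{"x":0.16,"y":0,"z":-0.17,"ax":0,"ay":0,"az":0,"hand":0},{"x":0.4,"y":0,"z":-0.43,"ax":0,"ay":0,"az":0,"hand":0},{"x":0.65,"y":0,"z":-0.7,"ax":0,"ay":0,"az":0,"hand":0},{"x":0.9,"y":0,"z":-0.96,"ax":0,"ay":0,"az":0,"hand":0},{"x":1.1,"y":0,"z":-1.18,"ax":0,"ay":0,"az":0,"hand":0},{"x":1.25,"y":0,"z":-1.35,"ax":0,"ay":0,"az":0,"hand":0},{"x":1.3,"y":0,"z":-1.4,"ax":0,"ay":0,"az":0,"hand":0}])

```text
clock: 7.55
eef_pos: [347.7, 139.9, 297.3]
tcp_rot: [3.135, -0.729, 1.926]
contact_force: [0.4, 0.2, -0.7]
opening: 0.127
grasp_force: 79.0
```

```bash
python3 - <<'E'
from h import *
now()
rows([380,250,210],-57,-8,8)
E
```

```text
grip [352.  128.  311.5] yaw -69.7 pitch -41.8 tip [424.5 -67.8 124.9] butt [331.2 183.9 364.8]
t 7.55 tcp [347.7 139.9 297.3] rpy [179.6 -41.8 110.3] F [ 0.4  0.2 -0.7] q [-0.18  0.07  2.05  0.62  1.47 -0.74] open 10.9 gf 79.0205991268158
{"x":-0.00,"y":0.17,"z":0.36,"ax":0.12,"ay":-0.70,"az":-0.25}
{"x":-0.00,"y":0.33,"z":0.71,"ax":0.24,"ay":-1.40,"az":-0.49}
{"x":-0.00,"y":0.50,"z":1.07,"ax":0.36,"ay":-2.10,"az":-0.74}
{"x":-0.00,"y":0.67,"z":1.43,"ax":0.48,"ay":-2.80,"az":-0.98}
{"x":-0.00,"y":0.84,"z":1.78,"ax":0.60,"ay":-3.50,"az":-1.23}
{"x":-0.00,"y":1.00,"z":2.14,"ax":0.72,"ay":-4.20,"az":-1.47}
{"x":-0.00,"y":1.17,"z":2.50,"ax":0.85,"ay":-4.90,"az":-1.72}
{"x":-0.00,"y":1.34,"z":2.85,"ax":0.97,"ay":-5.60,"az":-1.96}
```

Emit:
drive_tool(plan=[{"x":0,"y":0.1,"z":0.2,"ax":0.07,"ay":-0.4,"az":-0.14,"hand":0},{"x":0,"y":0.28,"z":0.6,"ax":0.2,"ay":-1.18,"az":-0.41,"hand":0},{"x":0,"y":0.48,"z":1.03,"ax":0.35,"ay":-2.02,"az":-0.71,"hand":0},{"x":0,"y":0.69,"z":1.47,"ax":0.5,"ay":-2.88,"az":-1.01,"hand":0},{"x":0,"y":0.9,"z":1.92,"ax":0.65,"ay":-3.77,"az":-1.32,"hand":0},{"x":0,"y":1.1,"z":2.35,"ax":0.8,"ay":-4.6,"az":-1.61,"hand":0},{"x":0,"y":1.26,"z":2.7,"ax":0.91,"ay":-5.28,"az":-1.85,"hand":0},{"x":0,"y":1.34,"z":2.85,"ax":0.97,"ay":-5.6,"az":-1.96,"hand":0}])

```text
clock: 8.35
eef_pos: [377.1, 253.8, 188.9]
tcp_rot: [-3.138, -0.139, 2.149]
contact_force: [-0.5, -0.5, -0.6]
opening: 0.127
grasp_force: 79.0
```

```bash
cat >> h.py <<'E'
N=np.array([np.cos(np.radians(-46.8)),np.sin(np.radians(-46.8))])
WIN=np.array([677.5,44.]);POT=np.array([807.,-77.])
def feed(s,a,zw=140):
    u=POT-WIN;u/=np.linalg.norm(u);yaw=np.degrees(np.arctan2(u[1],u[0]))
    L=280-s;a_=np.radians(a)
    return [*(WIN-u*L*np.cos(a_)),zw-L*np.sin(a_)],yaw,a
E
python3 - <<'E'
from h import *
now()
for s,a in((-40,12),(0,12),(60,18),(110,25),(194,25)):print(s,a,np.round(feed(s,a)[0],1),feed(s,a)[1])
rows(*feed(-40,12),8)
E
```

```text
grip [378.6 251.6 207.7] yaw -56.9 pitch -8.0 tip [530.2  19.4 168.8] butt [335.3 317.9 218.8]
-40 12 [448.8 257.7  73.5] -43.05657748299191
0 12 [477.4 231.   81.8] -43.05657748299191
60 18 [524.6 186.8  72. ] -43.05657748299191
110 25 [564.9 149.2  68.2] -43.05657748299191
194 25 [620.5  97.2 103.7] -43.05657748299191
t 8.35 tcp [377.1 253.8 188.9] rpy [-179.8   -8.   123.1] F [-0.5 -0.5 -0.6] q [ 0.48  0.15  2.03  0.17  0.99 -0.19] open 10.8 gf 79.02283787727356
{"x":-0.14,"y":0.16,"z":0.32,"ax":-0.01,"ay":-0.41,"az":-0.29}
{"x":-0.29,"y":0.32,"z":0.63,"ax":-0.03,"ay":-0.83,"az":-0.58}
{"x":-0.43,"y":0.48,"z":0.95,"ax":-0.04,"ay":-1.24,"az":-0.86}
{"x":-0.58,"y":0.64,"z":1.27,"ax":-0.06,"ay":-1.66,"az":-1.15}
{"x":-0.72,"y":0.79,"z":1.59,"ax":-0.07,"ay":-2.07,"az":-1.44}
{"x":-0.87,"y":0.95,"z":1.90,"ax":-0.09,"ay":-2.49,"az":-1.73}
{"x":-1.01,"y":1.11,"z":2.22,"ax":-0.10,"ay":-2.90,"az":-2.02}
{"x":-1.16,"y":1.27,"z":2.54,"ax":-0.11,"ay":-3.32,"az":-2.30}
```

Emit:
drive_tool(plan=[{"x":-0.09,"y":0.1,"z":0.19,"ax":-0.01,"ay":-0.25,"az":-0.17,"hand":0},{"x":-0.25,"y":0.27,"z":0.55,"ax":-0.02,"ay":-0.72,"az":-0.5,"hand":0},{"x":-0.42,"y":0.46,"z":0.93,"ax":-0.04,"ay":-1.21,"az":-0.84,"hand":0},{"x":-0.6,"y":0.66,"z":1.32,"ax":-0.06,"ay":-1.72,"az":-1.2,"hand":0},{"x":-0.78,"y":0.86,"z":1.71,"ax":-0.08,"ay":-2.24,"az":-1.55,"hand":0},{"x":-0.95,"y":1.04,"z":2.08,"ax":-0.09,"ay":-2.72,"az":-1.89,"hand":0},{"x":-1.09,"y":1.2,"z":2.39,"ax":-0.11,"ay":-3.13,"az":-2.17,"hand":0},{"x":-1.16,"y":1.27,"z":2.54,"ax":-0.11,"ay":-3.32,"az":-2.3,"hand":0}])

```text
clock: 9.15
eef_pos: [452.2, 252.7, 53.8]
tcp_rot: [-3.14, 0.209, 2.388]
contact_force: [-0.2, -0.4, -0.6]
opening: 0.125
grasp_force: 79.0
```

```bash
python3 - <<'E'
from h import *
from rig import imaging
g,x=now()
for n in("top","side"): cv2.imwrite(f"pics/{n}3.png",imaging.grab_frame(n)[:,:,::-1])
a=cv2.imread("pics/top3.png")[100:340,160:360];b=cv2.imread("pics/side3.png")[190:390,150:390]
cv2.imwrite("pics/c3.png",np.hstack([cv2.resize(a,(325,390)),cv2.resize(b,(468,390))]))
print(proj(cam("top"),g+280*x),proj(cam("side"),g+280*x),proj(cam("side"),[*WIN,140]))
rows(*feed(0,12),3)
E
```

```text
grip [449.3 255.4  72.4] yaw -43.2 pitch 12.0 tip [649.2  68.  130.4] butt [392.2 308.9  55.8]
[[243.96635158 201.81757146]] [[253.8457803  307.26465999]] [[242.5534547  291.75465377]]
t 9.25 tcp [451.7 252.6  54.1] rpy [-179.9   11.9  136.8] F [-0.   0.4  0.3] q [ 0.64  0.43  2.03 -0.33  0.67  0.09] open 10.4 gf 79.00669455528259
{"x":-0.26,"y":0.01,"z":-0.01,"ax":-0.01,"ay":-0.01,"az":-0.01}
{"x":-0.51,"y":0.02,"z":-0.02,"ax":-0.02,"ay":-0.01,"az":-0.02}
{"x":-0.77,"y":0.04,"z":-0.02,"ax":-0.03,"ay":-0.02,"az":-0.02}
```

View pics/c3.png

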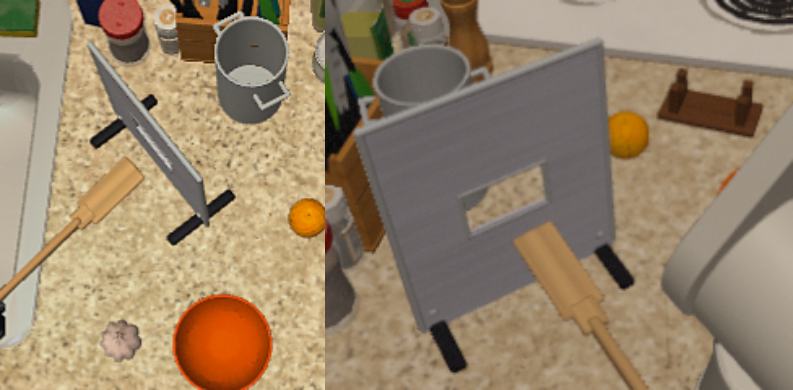

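Tip corners are at crop (127,158),(143,176) in top and (516,238),(548,223) in side, so the tip sits about 1–3 px from prediction, just in front of the window.

```bash
python3 - <<'E'
from h import *
o1,d1=ray(cam("top"),[243.1,203.4]);o2,d2=ray(cam("side"),[256.2,308.2])
A=sum(np.eye(3)-np.outer(d,d) for d in(d1[0],d2[0]));b=sum((np.eye(3)-np.outer(d,d))@o for o,d in((o1,d1[0]),(o2,d2[0])))
print(np.linalg.solve(A,b).round(1))
E
```

```text
[644.8  69.4 130.7]
```

```bash
python3 - <<'E'
from h import *
rows(*feed(24,13.5),4)
E
```

```text
t 9.25 tcp [451.7 252.6  54.1] rpy [-179.9   11.9  136.8] F [-0.   0.4  0.3] q [ 0.64  0.43  2.03 -0.33  0.67  0.09] open 10.4 gf 79.00669455528259
{"x":-0.32,"y":0.01,"z":0.03,"ax":-0.01,"ay":-0.07,"az":-0.01}
{"x":-0.63,"y":0.02,"z":0.05,"ax":-0.01,"ay":-0.13,"az":-0.01}
{"x":-0.95,"y":0.03,"z":0.08,"ax":-0.02,"ay":-0.20,"az":-0.02}
{"x":-1.26,"y":0.04,"z":0.11,"ax":-0.03,"ay":-0.27,"az":-0.02}
```

Emit:
drive_tool(plan=[{"x":-0.12,"y":0.01,"z":0.01,"ax":0,"ay":-0.03,"az":0,"hand":0},{"x":-0.3,"y":0.01,"z":0.03,"ax":-0.01,"ay":-0.07,"az":-0.01,"hand":0},{"x":-0.5,"y":0.02,"z":0.04,"ax":-0.01,"ay":-0.11,"az":-0.01,"hand":0},{"x":-0.7,"y":0.02,"z":0.06,"ax":-0.01,"ay":-0.15,"az":-0.01,"hand":0},{"x":-0.9,"y":0.03,"z":0.08,"ax":-0.02,"ay":-0.19,"az":-0.01,"hand":0},{"x":-1.1,"y":0.03,"z":0.09,"ax":-0.02,"ay":-0.23,"az":-0.02,"hand":0},{"x":-1.22,"y":0.04,"z":0.1,"ax":-0.03,"ay":-0.26,"az":-0.02,"hand":0},{"x":-1.26,"y":0.04,"z":0.11,"ax":-0.03,"ay":-0.27,"az":-0.02,"hand":0}])

```text
clock: 10.05
eef_pos: [500.1, 211.6, 63.7]
tcp_rot: [3.137, 0.236, 2.388]
contact_force: [-0.4, 0.0, -1.3]
opening: 0.123
grasp_force: 79.0
```

```bash
python3 - <<'E'
from h import *
now();rows(*feed(69,18.5),4)
E
```

```text
grip [496.8 214.6  82.2] yaw -43.2 pitch 13.5 tip [695.2  28.2 147.8] butt [440.1 267.8  63.4]
t 10.05 tcp [500.1 211.6  63.7] rpy [179.8  13.5 136.8] F [-0.4  0.  -1.3] q [ 0.54  0.43  2.   -0.37  0.67  0.01] open 10.5 gf 79.0067982673645
{"x":-0.23,"y":-0.01,"z":0.10,"ax":0.01,"ay":-0.21,"az":-0.01}
{"x":-0.47,"y":-0.01,"z":0.20,"ax":0.02,"ay":-0.41,"az":-0.01}
{"x":-0.70,"y":-0.02,"z":0.30,"ax":0.03,"ay":-0.62,"az":-0.02}
{"x":-0.93,"y":-0.03,"z":0.40,"ax":0.03,"ay":-0.83,"az":-0.03}
```

Emit:
drive_tool(plan=[{"x":-0.12,"y":0,"z":0.05,"ax":0,"ay":-0.11,"az":0,"hand":0},{"x":-0.28,"y":-0.01,"z":0.12,"ax":0.01,"ay":-0.25,"az":-0.01,"hand":0},{"x":-0.44,"y":-0.01,"z":0.19,"ax":0.02,"ay":-0.39,"az":-0.01,"hand":0},{"x":-0.6,"y":-0.02,"z":0.26,"ax":0.02,"ay":-0.53,"az":-0.02,"hand":0},{"x":-0.76,"y":-0.02,"z":0.33,"ax":0.03,"ay":-0.68,"az":-0.02,"hand":0},{"x":-0.88,"y":-0.03,"z":0.38,"ax":0.03,"ay":-0.78,"az":-0.03,"hand":0},{"x":-0.93,"y":-0.03,"z":0.4,"ax":0.03,"ay":-0.83,"az":-0.03,"hand":0}])

```text
clock: 10.75
eef_pos: [535.1, 176.4, 54.7]
tcp_rot: [-3.141, 0.324, 2.391]
contact_force: [-0.7, 0.1, -0.7]
opening: 0.128
grasp_force: 79.0
```

```bash
python3 - <<'E'
from h import *
now();rows(*feed(114,25),4)
E
```

```text
grip [530.7 180.5  72.7] yaw -43.0 pitch 18.5 tip [ 7.249e+02 -5.000e-01  1.618e+02] butt [475.2 232.2  47.3]
t 10.75 tcp [535.1 176.4  54.7] rpy [-180.    18.5  137. ] F [-0.7  0.1 -0.7] q [ 0.5   0.47  2.   -0.53  0.64  0.1 ] open 10.9 gf 79.00852918624878
{"x":-0.24,"y":0.00,"z":0.09,"ax":-0.00,"ay":-0.27,"az":0.00}
{"x":-0.49,"y":0.00,"z":0.18,"ax":-0.00,"ay":-0.54,"az":0.01}
{"x":-0.73,"y":0.01,"z":0.28,"ax":-0.00,"ay":-0.81,"az":0.01}
{"x":-0.97,"y":0.01,"z":0.37,"ax":-0.00,"ay":-1.08,"az":0.01}
```

Emit:
drive_tool(plan=[{"x":-0.12,"y":0,"z":0.05,"ax":0,"ay":-0.14,"az":0,"hand":0},{"x":-0.28,"y":0,"z":0.1,"ax":0,"ay":-0.31,"az":0,"hand":0},{"x":-0.44,"y":0,"z":0.17,"ax":0,"ay":-0.49,"az":0,"hand":0},{"x":-0.6,"y":0,"z":0.23,"ax":0,"ay":-0.67,"az":0.01,"hand":0},{"x":-0.76,"y":0,"z":0.29,"ax":0,"ay":-0.85,"az":0.01,"hand":0},{"x":-0.9,"y":0.01,"z":0.34,"ax":0,"ay":-1,"az":0.01,"hand":0},{"x":-0.97,"y":0.01,"z":0.37,"ax":0,"ay":-1.08,"az":0.01,"hand":0}])

```text
clock: 11.45
eef_pos: [573.6, 141.6, 52.8]
tcp_rot: [3.141, 0.437, 2.39]
contact_force: [0.3, 0.6, -0.8]
opening: 0.123
grasp_force: 79.0
```

```bash
python3 - <<'E'
from h import *
from rig import imaging
g,x=now();rows(*feed(170,25.5),4)
for n in("top","side"): cv2.imwrite(f"pics/{n}4.png",imaging.grab_frame(n)[:,:,::-1])
a=cv2.imread("pics/top4.png")[100:260,190:350];b=cv2.imread("pics/side4.png")[190:350,150:310]
cv2.imwrite("pics/c4.png",np.hstack([cv2.resize(a,(400,400)),cv2.resize(b,(400,400))]))
print(proj(cam("top"),g+276*x),proj(cam("side"),g+276*x))
E
```

```text
grip [567.7 147.1  70. ] yaw -43.1 pitch 25.0 tip [753.1 -26.  188.6] butt [514.8 196.6  36.2]
t 11.45 tcp [573.6 141.6  52.8] rpy [180.   25.  136.9] F [ 0.3  0.6 -0.8] q [ 0.47  0.5   1.99 -0.74  0.63  0.26] open 10.5 gf 79.01298880577087
{"x":-0.28,"y":-0.00,"z":0.01,"ax":0.00,"ay":-0.02,"az":0.00}
{"x":-0.56,"y":-0.00,"z":0.01,"ax":0.00,"ay":-0.04,"az":0.00}
{"x":-0.84,"y":-0.01,"z":0.02,"ax":0.00,"ay":-0.06,"az":0.00}
{"x":-1.12,"y":-0.01,"z":0.02,"ax":0.01,"ay":-0.08,"az":0.00}
[[288.36010665 153.24133971]] [[214.76720021 243.90060799]]
```

View pics/c4.png

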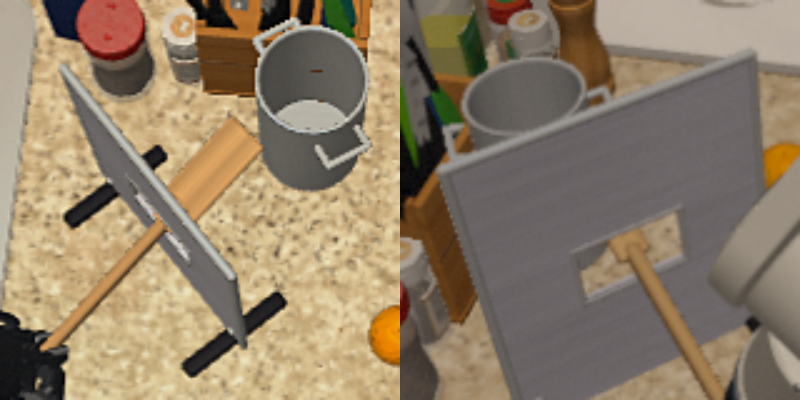

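The tip is at (288,152) in top, as predicted, the handle passes the middle of the window, and the blade is just short of and above the pot rim. Continue.

Emit:
drive_tool(plan=[{"x":-0.12,"y":0,"z":0,"ax":0,"ay":-0.02,"az":0,"hand":0},{"x":-0.28,"y":0,"z":0,"ax":0,"ay":-0.04,"az":0,"hand":0},{"x":-0.46,"y":0,"z":0.01,"ax":0,"ay":-0.06,"az":0,"hand":0},{"x":-0.64,"y":0,"z":0.01,"ax":0,"ay":-0.08,"az":0,"hand":0},{"x":-0.82,"y":0,"z":0.02,"ax":0,"ay":-0.08,"az":0,"hand":0},{"x":-0.98,"y":-0.01,"z":0.02,"ax":0,"ay":-0.08,"az":0,"hand":0},{"x":-1.08,"y":-0.01,"z":0.02,"ax":0,"ay":-0.08,"az":0,"hand":0},{"x":-1.12,"y":-0.01,"z":0.02,"ax":0,"ay":-0.08,"az":0,"hand":0}])

```text
clock: 12.35
eef_pos: [610.7, 106.1, 75.9]
tcp_rot: [3.141, 0.445, 2.389]
contact_force: [0.6, 0.9, -0.5]
opening: 0.121
grasp_force: 79.0
```

```bash
python3 - <<'E'
from h import *
now();L=np.linalg.norm(POT-WIN);s=L/np.cos(np.radians(26))+4;print(L,s);rows(*feed(s,26),4)
E
```

```text
grip [604.7 111.7  93.1] yaw -43.1 pitch 25.5 tip [789.3 -61.  213.5] butt [552.  161.1  58.7]
177.23219233536554 201.1888811069996
t 12.35 tcp [610.7 106.1  75.9] rpy [180.   25.5 136.9] F [ 0.6  0.9 -0.5] q [ 0.39  0.48  1.94 -0.71  0.64  0.13] open 10.3 gf 79.0126383304596
{"x":-0.16,"y":0.00,"z":0.01,"ax":0.00,"ay":-0.02,"az":-0.00}
{"x":-0.31,"y":0.00,"z":0.01,"ax":0.00,"ay":-0.04,"az":-0.00}
{"x":-0.47,"y":0.00,"z":0.02,"ax":0.00,"ay":-0.06,"az":-0.00}
{"x":-0.63,"y":0.00,"z":0.02,"ax":0.01,"ay":-0.09,"az":-0.01}
```

Emit:
drive_tool(plan=[{"x":-0.1,"y":0,"z":0,"ax":0,"ay":-0.01,"az":0,"hand":0},{"x":-0.22,"y":0,"z":0.01,"ax":0,"ay":-0.03,"az":0,"hand":0},{"x":-0.36,"y":0,"z":0.01,"ax":0,"ay":-0.05,"az":0,"hand":0},{"x":-0.5,"y":0,"z":0.02,"ax":0,"ay":-0.07,"az":0,"hand":0},{"x":-0.59,"y":0,"z":0.02,"ax":0,"ay":-0.08,"az":0,"hand":0},{"x":-0.63,"y":0,"z":0.02,"ax":0,"ay":-0.09,"az":0,"hand":0},{"x":-0.63,"y":0,"z":0.02,"ax":0,"ay":-0.09,"az":0,"hand":0},{"x":-0.63,"y":0,"z":0.02,"ax":0,"ay":-0.09,"az":0,"hand":0}])

```text
clock: 13.15
eef_pos: [631.2, 86.9, 88.1]
tcp_rot: [3.141, 0.454, 2.39]
contact_force: [-0.0, -0.9, -0.9]
opening: 0.122
grasp_force: 79.0
```

```bash
python3 - <<'E'
from h import *
from rig import imaging
g,x=now()
for n in("top","side"): cv2.imwrite(f"pics/{n}5.png",imaging.grab_frame(n)[:,:,::-1])
a=cv2.imread("pics/top5.png")[100:260,190:350];b=cv2.imread("pics/side5.png")[190:350,150:310]
cv2.imwrite("pics/c5.png",np.hstack([cv2.resize(a,(400,400)),cv2.resize(b,(400,400))]))
f=lambda p,o:(p-o)*2.5
for P in(g+276*x,np.array([*POT,175])):
  print(f(proj(cam("top"),P),[190,100]),f(proj(cam("side"),P),[150,190])+[400,0])
E
```

```text
grip [625.1  92.6 105.2] yaw -43.0 pitch 26.0 tip [809.  -79.2 227.9] butt [572.6 141.6  70.1]
[[313.07003179  59.67106817]] [[512.56274373  44.64438099]]
[[312.74061764  81.81293798]] [[523.86428478  94.57544394]]
```

View pics/c5.png

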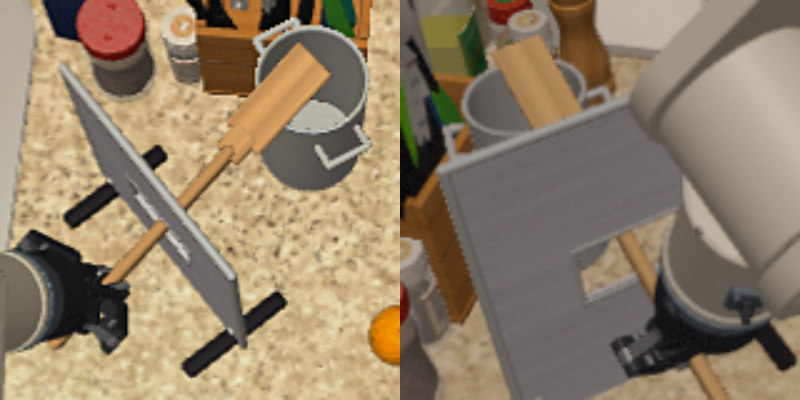

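The tip is over the pot's mouth (top ≈(316,58), side ≈(519,45)), about 50 mm above the rim. Pot and guard are unmoved, and there is no contact force.

```bash
python3 -c "
from rig import r
print(r.sign_off())"
```

```text
the job is handed in; nothing more can be done
None
```

I dipped the spatula tip about 35 mm below the bowl's rim and fed the spatula through the guard opening. It is held steady with the tip about 50 mm above the rim over the middle of the pot, no contact force, and the job handed in at about 13 s.

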